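# Seat the three-ball gauge plate on its sloping kinematic base

## Task

Put the T-shaped gauge plate back on the sloping stand, its stem pointing uphill, so that all three ball feet are fully seated: one in the cone, one in the V groove and the stem's foot on the flat pad. Lower it gently into its seats rather than dropping it, let go, and leave the nut and bolt lying between them where they are.

Things in the scene. Friction and masses are not known exactly. Their poses are not given: they have to be found in the camera images.
- plate: T-shaped aluminium plate on 3 steel ball feet, loose, 0.25-0.5 kg, starts standing on the bench. Origin at the balls' underside level, under the grip rib's middle; x along the stem to its free end, y along the cross bar, z up. Cross bar x -52..-18, y +-56 mm; stem x to 70, y +-17 mm; underside z 22, top z 30 mm. Grip rib on top: 12 mm thick (y), 50 long (x +-25), z 30..76 mm; mass centre within 15 mm of it.
- seat: Dark steel slab 150 x 140 mm, sloping 28 degrees, top of the fixed stand, with cone, groove and flat seats. Frame tilted with it: x uphill along the slope, y level to the left, z square out of it. The seated plate's frame coincides with this one. Slab surface z -5.3 mm, mouths of cone and groove z 8.7, flat pad top z 0. Smooth seats (friction 0.2): balls slide in from a few mm off.
- stand: The whole fixed stand that carries the slab, 150 x 140 mm foot; origin on the bench, yaw says which way it is turned (x points to its high rear); the seat frame's origin is 60 mm straight above it.
- nut: bystander: large steel nut lying flat, 31 x 35 x 14 mm, origin at the centre of its underside
- bolt: bystander: bolt lying down, 77 mm long, 23 mm high, origin at the centre of its underside, long along its y
- foot_cone (a point): centre of the plate's 16 mm ball foot at plate (-35, +42), left end of the T's cross bar seen with the stem pointing away; belongs in the cone; 8 mm above the plate's origin level
- foot_groove (a point): centre of the plate's 16 mm ball foot at plate (-35, -42), right end of the cross bar; belongs in the V groove; 8 mm above the plate's origin level
- foot_flat (a point): centre of the plate's 16 mm ball foot at plate (+55, 0), under the end of the stem; belongs on the flat pad; 8 mm above the plate's origin level
- seat_cone (a point): where a foot's ball centre comes to rest in the cone seat: round steel boss 34 mm across with a 90 degree conical hollow, mouth 24 mm, at seat (-35, +42) mm; 8 mm above the seat frame's origin level
- seat_groove (a point): where a foot's ball centre comes to rest in the groove seat: steel block 36 x 36 mm with a 90 degree V groove, mouth 24 mm wide, running along seat y, at seat (-35, -42) mm; 8 mm above the seat frame's origin level
- seat_flat (a point): where a foot's ball centre comes to rest in the flat seat: low round steel pad 32 mm across, its top 5.3 mm above the sloping slab, at seat (+55, 0) mm, uphill; 8 mm above the seat frame's origin level

How it is judged (in metres and radians):
At the end, for the whole second after the job is handed in: Each of the three ball feet rests with its centre within 3 mm of its seated place (cone, groove, flat pad), the plate rests on the stand, let go and still (distance between foot_cone and seat_cone below 0.003 m and distance between foot_groove and seat_groove below 0.003 m and distance between foot_flat and seat_flat below 0.003 m and contact force between plate and stand above 0.8 N and linear speed of plate below 0.01 m/s and angular speed of plate below 0.1 rad/s and contact force between plate and the fingers below 0.1 N); the robot touches nothing.
It fails at once if the plate is dropped or slammed into its seats (faster than 0.4 m/s within 30 mm of them) (distance between foot_cone and seat_cone below 0.03 m and linear speed of plate above 0.4 m/s).
It fails at once if the nut is pushed more than 30 mm (distance of nut from where it was at the start of the episode above 0.03 m).
It fails at once if the bolt is pushed more than 30 mm (distance of bolt from where it was at the start of the episode above 0.03 m).
It also fails if it takes over 35 s, if anything falls off the work surface, if the arm or the gripper's body presses on something with over 40 N, if the wrist force passes 120 N, or if a joint passes its speed limit or range.

## Robot

A 6-joint arm with a two-finger parallel gripper is mounted at the origin on a cart in front of the work surface, level with it; the furniture and walls round the work are solid. World frame = base frame: x ahead of the robot, y to its left, z up, the work surface at z = 0. Lengths are in m, angles in degrees, forces in N, time in s.
With the tool pointing down it reaches from about 0.35 to 0.875 m from the base axis. Payload 4.2 kg.
Tool frame: the origin (TCP) lies between the finger pads; the fingertips stand 11 mm ahead of it and the grasp point (between the pads) lies 8 mm behind it; z points along the fingers, y is the direction in which the jaws open and shut (so a half turn about z gives the same grasp; the last joint's range is limited). The gripper opens to 87 mm and grips with 3 to 60 N. Pads are 19 mm wide; open, the fingers measure 117 mm over their backs; the gripper's body (75 mm by 190 mm) begins 51 mm behind the grasp point.
Start: joints at [55.21, 22.042, 0.453, 0, -68.411, -14.817], TCP at [0.476, 0.405, 0.212] pointing down, gripper open.
Joint ranges: [-179.83, 179.83], [-69.29, 118.12], [-61.27, 80.66], [-181.25, 117.63], [-171.15, -9.14], [-177.46, 177.46]. Speed limits (degrees/s): [159.86, 159.86, 180, 180, 180, 180].

## Interface

Orientations are given as a 3x3 rotation matrix whose columns are the frame's x, y, z axes.
In Python, from station import sense, capture, get_calibration, finish_job, search_frame, cut_out gives the robot as it stands.
- The arm moves only by the tool arm_command, never from a script. Its argument "rows" is a list of rows, each an object with "fingers": the opening in per cent of the stroke, from 0 (shut) to 100 (fully open); "travel": the shift along the tool's x, y, z in cm, a list of three; "roll": the turn about the tool's z in degrees. A call has 1 to 10 rows; each row is the pose to reach, as a shift and turn from the pose commanded when the call began, along the tool's axes at that moment; what a row does not reach only later rows make up. A row lasts 1/10 s, in which the tool goes at most 50 mm and 8.59 degrees, less where a joint would pass 70% of its speed; a pose out of reach is approached as far as the arm can. A call with a gripper value outside its range is refused whole. The fingers move at their own pace and stop on an object; the grip force is fixed at half the most. Time passes only in rows, so rows that repeat a pose let the fingers close. It gives the time, the measured TCP pose, the force and the opening at its end, in the units of the state.
- sense(): the state, without advancing time (a new reading comes with each control period).
- capture(name): name is "scene" or "top" or "wrist"; returns (picture, depth): 420x560x3 uint8, red, green, blue; 420x560 float32, m along the optical axis (not along the pixel's ray), 0 where there is no reading.
- get_calibration(name): a dict with "fov_y" (degrees; the focal length in pixels is half the picture's height over the tangent of half this angle, whatever the lens; pixels are square), "cx", "cy" (the principal point, pixels), "origin" and "attitude" of the camera in the world; the wrist camera has in their place "mount" (4x4, takes a point from camera to tool coordinates, whose origin is the TCP and whose axes are the flange's). Camera axes: x right, y down, z forward; pixel columns grow to the right and rows downward; lengths in m; the calibration is good to about 2 mm. A picture is of the moment at which its call begins: read the wrist's pose just before it. get_calibration takes no time and is no camera call.
- finish_job(): hands the job in, once; it reports no verdict.
Trained networks look in the newest picture that a camera, given by its name, has taken for a name from the list of things; names that differ only in an ending like _2 or _b are one class to them, and where a whole thing is asked for, a point or a joint stands for the part that bears it (a point fixed in the world has none). Each returns a list of dicts, best first, with "p" (0 to 1); they miss things now and then, are a little off and sometimes report something else, mostly with a low value. They report only what shows in the picture. A call takes as long as a camera call.
- search_frame(camera, label): "position" ([x, y, z] in m, in world coordinates, good to about 4 mm: the middle of the surface that is visible of it).
- cut_out(camera, label): "mask" (420x560 bool, what is visible of it).
The state is a dict: "time_s": time; "joints": joint angles; "joint_velocities": joint speeds; "effort": joint torques, N m; "tcp_pos": TCP position; "ee_rot": TCP orientation; "wrist_force": force on the tool from outside, world axes, zero at the start; "moment": the same for the moment, N m; "gripper_width": opening from 0.0 (shut) to 1.0 (fully open).
Only numpy, scipy, OpenCV 4.12 (cv2) and the standard library are available. Lean on these libraries where they do the work, as an engineer would, in place of code of your own. Each camera call takes 0.05 s, during which the arm holds its last target. There are 200 camera calls.

## Working session

There is one attempt and no reset: what is moved stays moved. The work goes in short steps, Python scripts to look and compute and a tool call to move; the robot and the scene stay as the last step left them, time stands still between calls to the robot, and variables do not carry over. Pictures are saved under pics/ and viewed, about 8 in all and at most 12, crops included, and the job is handed in when it is done.

Besides the shell and the picture viewer there is one more tool, called after "Emit:" by a JSON object that holds its "method" and its "body", one argument or row to a line. arm_command: Moves the arm, as the interface text tells. Its arguments: {"type":"object","properties":{"rows":{"type":"array","items":{"type":"object","properties":{"fingers":{"type":"number"},"travel":{"type":"array","items":{"type":"number"}},"roll":{"type":"number"}}}}},"required":["rows"]}

```bash
mkdir -p pics; cat > h.py <<'E'
import numpy as np, cv2
from station import *
def cloud(cam):
    s=sense(); pic,d=capture(cam); c=get_calibration(cam)
    f=210/np.tan(np.radians(c['fov_y'])/2)
    v,u=np.mgrid[:420,:560]
    P=np.stack([(u-c['cx'])/f*d,(v-c['cy'])/f*d,d],-1)
    if 'mount' in c:
        M=np.array(c['mount']); P=P@M[:3,:3].T+M[:3,3]
        R=np.array(s['ee_rot']); P=P@R.T+np.array(s['tcp_pos'])
    else: P=P@np.array(c['attitude']).T+np.array(c['origin'])
    P[d==0]=np.nan
    return pic,d,P
E
python3 - <<'E'
from h import *
np.set_printoptions(precision=4,suppress=True)
s=sense();print(s['time_s'],s['tcp_pos'],np.array(s['ee_rot']),s['wrist_force'])
ims=[]
for cam in ['scene','top']:
    pic,d,P=cloud(cam); ims.append(pic); np.savez(f'{cam}.npz',pic=pic,P=P)
    c=get_calibration(cam); print(cam,c['origin'],np.array(c['attitude'])[:,2])
    for l in ['plate','seat','stand','nut','bolt','foot_cone','foot_groove','foot_flat','seat_cone','seat_groove','seat_flat']:
        r=search_frame(cam,l); print(l,[(np.round(x['position'],3),round(x['p'],2)) for x in r[:2]])
    cv2.imwrite(f'pics/{cam}0.png',cv2.resize(pic[:,:,::-1],(800,600)))
E
```

```text
0.0 [0.4755 0.4046 0.2107] [[ 0.6479 -0.7618 -0.0016]
 [-0.7618 -0.6479 -0.0015]
 [ 0.0001  0.0022 -1.    ]] [ 0.6538 -0.1095 -0.4044]
scene [ 0.1639 -0.6118  1.0189] [ 0.3148  0.535  -0.784 ]
plate [(array([ 0.541, -0.208,  0.028]), 0.66)]
seat [(array([0.571, 0.163, 0.061]), 0.6)]
stand [(array([0.57 , 0.149, 0.053]), 0.83)]
nut [(array([ 0.466, -0.01 ,  0.013]), 0.58), (array([ 0.54 , -0.205,  0.034]), 0.47)]
bolt [(array([ 0.592, -0.006,  0.017]), 0.55)]
foot_cone [(array([ 0.541, -0.203,  0.028]), 0.77), (array([ 0.593, -0.006,  0.018]), 0.53)]
foot_groove [(array([ 0.541, -0.204,  0.031]), 0.69)]
foot_flat [(array([ 0.541, -0.203,  0.03 ]), 0.78), (array([0.57 , 0.159, 0.058]), 0.56)]
seat_cone [(array([0.569, 0.16 , 0.057]), 0.88)]
seat_groove [(array([0.571, 0.155, 0.061]), 0.94)]
seat_flat [(array([0.572, 0.159, 0.065]), 0.92)]
top [0.3074 0.0169 1.0818] [ 0.2457 -0.0081 -0.9693]
plate [(array([ 0.54 , -0.199,  0.027]), 0.91)]
seat [(array([0.579, 0.164, 0.06 ]), 0.75)]
stand [(array([0.565, 0.165, 0.058]), 0.88)]
nut [(array([ 0.47 , -0.008,  0.013]), 0.6)]
bolt [(array([ 0.592, -0.003,  0.014]), 0.67)]
foot_cone []
foot_groove [(array([ 0.538, -0.194,  0.033]), 0.81)]
foot_flat [(array([ 0.54 , -0.198,  0.029]), 0.58), (array([0.573, 0.165, 0.066]), 0.19)]
seat_cone [(array([0.572, 0.17 , 0.068]), 0.72), (array([ 0.468, -0.009,  0.01 ]), 0.71)]
seat_groove [(array([0.578, 0.167, 0.063]), 0.75)]
seat_flat [(array([0.576, 0.161, 0.062]), 0.65)]
```

View pics/top0.png

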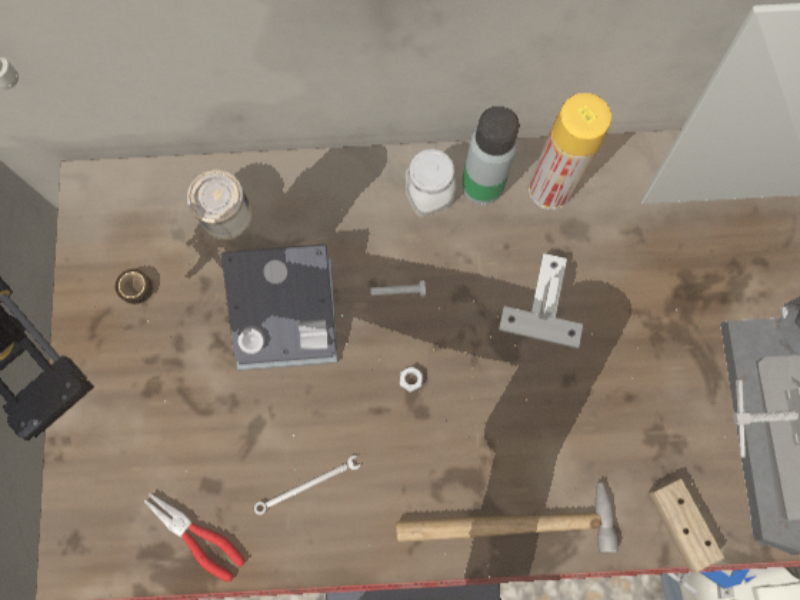

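View pics/scene0.png

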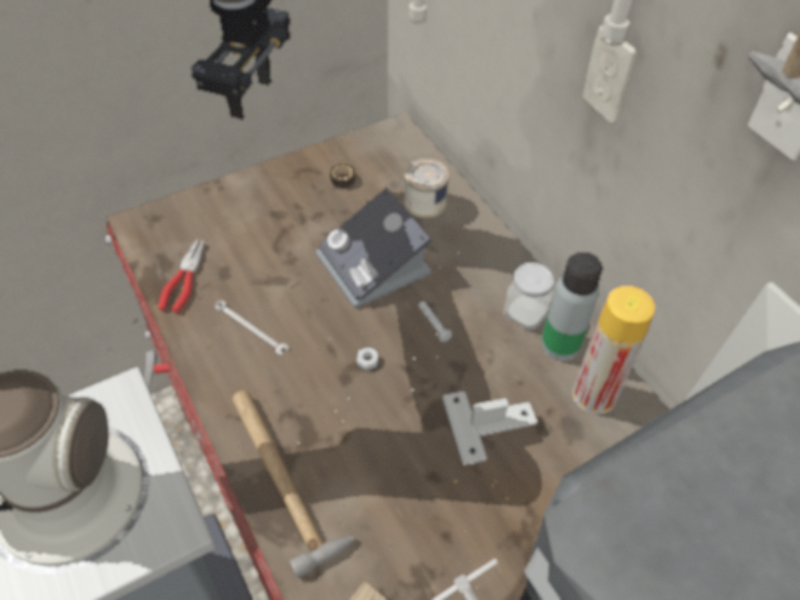

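```bash
cat >> h.py <<'E'
from scipy.optimize import minimize
def Rz(a): c,s=np.cos(a),np.sin(a); return np.array([[c,-s,0],[s,c,0],[0,0,1.]])
t=np.radians(28); RT=np.array([[np.cos(t),0,-np.sin(t)],[0,1,0],[np.sin(t),0,np.cos(t)]])  # x uphill
def h_seat(x,y):
    h=np.where((abs(x)<75)&(abs(y)<70),-5.3,np.nan)
    h=np.where(np.hypot(x-55,y)<16,0,h)
    r=np.hypot(x+35,y-42); h=np.where(r<17,8.7-np.clip(12-r,0,9),h)
    d=np.maximum(abs(x+35),abs(y+42)); h=np.where(d<18,8.7-np.clip(12-abs(x+35),0,9),h)
    return h
def h_plate(x,y):
    h=np.where((x>-52)&(x<-18)&(abs(y)<56)|(x>-52)&(x<70)&(abs(y)<17),30.,np.nan)
    return np.where((abs(x)<25)&(abs(y)<6),76.,h)
def fit(P,kind,guess,rad=.12,free_pitch=False):
    """guess x,y,z[m],yaw[rad] -> refined [x,y,z,yaw,(pitch)], mean cost, inlier stats"""
    P=P.reshape(-1,3); P=P[np.isfinite(P).all(1)]
    P=P[(np.hypot(P[:,0]-guess[0],P[:,1]-guess[1])<rad)&(P[:,2]<.16)&(P[:,2]>-.01)]
    hf=h_seat if kind=='seat' else h_plate
    def loc(p):
        R=Rz(p[3])@(RT if kind=='seat' else np.eye(3)); return (P-p[:3])@R*1e3
    def res(p):
        q=loc(p); h=hf(q[:,0],q[:,1]); w=P[:,2]*1e3
        r=np.where(np.isnan(h),np.where(w<8,0,6),abs(q[:,2]-np.nan_to_num(h)))
        return np.minimum(r,6)
    f=lambda v:res(np.array([v[0]/1e3,v[1]/1e3,v[2]/1e3,v[3]/100])).mean()
    x=np.array(guess)*[1e3,1e3,1e3,100]
    for k in range(3):
        S=np.vstack([x,x+np.diag([8,8,3,8])/(k+1)])
        m=minimize(f,x,method='Nelder-Mead',options=dict(initial_simplex=S,xatol=.02,fatol=1e-5,maxiter=600)); x=m.x
    return x/[1e3,1e3,1e3,100],m.fun,len(P)
E
python3 - <<'E'
from h import *
np.set_printoptions(precision=4,suppress=True)
D={c:np.load(c+'.npz')['P'] for c in ['scene','top']}
for c in D:
    for k,g in [('plate',[.545,-.205,0,-.2]),('seat',[.575,.163,.06,.08])]:
        print(c,k,*fit(D[c],k,g))
for k,g in [('plate',[.545,-.205,0,-.2]),('seat',[.575,.163,.06,.08])]:
    print('both',k,*fit(np.vstack([D[c].reshape(-1,3) for c in D]),k,g))
print(np.array(get_calibration('wrist')['mount']),get_calibration('wrist')['fov_y'],sense()['time_s'])
E
```

```text
scene plate [ 0.5674 -0.1924 -0.0004 -0.2772] 0.6817677173962926 9264
scene seat [0.5599 0.1692 0.0597 0.026 ] 2.0567203093819555 6076
top plate [ 0.565  -0.2026  0.0006 -0.2863] 0.44189653564819187 10686
top seat [0.5588 0.1655 0.0604 0.0272] 1.3661733090823005 10598
both plate [ 0.5634 -0.2005 -0.0001 -0.2914] 0.5820931480570724 19950
both seat [0.5593 0.1661 0.0602 0.034 ] 1.6836630876622005 16674
[[ 0.     -0.9684 -0.2493  0.0687]
 [ 1.      0.0001 -0.0002 -0.0004]
 [ 0.0002 -0.2493  0.9684 -0.174 ]
 [ 0.      0.      0.      1.    ]] 59.944861631282734 1.2
```

Emit:
{"method": "arm_command", "body": {
  "rows": [
    {"travel":[23.7,9.0,-4.0],"roll":-51,"fingers":100},
    {"travel":[23.7,9.0,-4.0],"roll":-51,"fingers":100},
    {"travel":[23.7,9.0,-4.0],"roll":-51,"fingers":100},
    {"travel":[23.7,9.0,-4.0],"roll":-51,"fingers":100},
    {"travel":[23.7,9.0,-4.0],"roll":-51,"fingers":100},
    {"travel":[23.7,9.0,-4.0],"roll":-51,"fingers":100},
    {"travel":[23.7,9.0,-4.0],"roll":-51,"fingers":100},
    {"travel":[23.7,9.0,-4.0],"roll":-51,"fingers":100},
    {"travel":[23.7,9.0,-4.0],"roll":-51,"fingers":100},
    {"travel":[23.7,9.0,-4.0],"roll":-51,"fingers":100}
  ]
}}

```text
time_s: 2.2
tcp_pos: [0.5606, 0.1673, 0.2515]
ee_rot: [[1.0, 0.025, -0.0], [0.025, -1.0, -0.0], [-0.0, 0.0, -1.0]]
wrist_force: [0.1, 0.3, 0.0]
gripper_width: 1.001
```

```bash
python3 - <<'E'
from h import *
np.set_printoptions(precision=4,suppress=True)
s=sense();print(s['time_s'],s['tcp_pos'],np.array(s['ee_rot']),s['joints'],np.abs(s['joint_velocities']).max())
pic,d,P=cloud('wrist'); np.savez('wseat.npz',pic=pic,P=P)
for g in [[.559,.166,.06,.03],[.563,.162,.06,.0]]: print(*fit(P,'seat',g))
cv2.imwrite('pics/w1.png',pic[:,:,::-1])
E
```

```text
2.2 [0.5606 0.1673 0.2515] [[ 0.9997  0.0249 -0.0005]
 [ 0.0249 -0.9997 -0.0002]
 [-0.0005  0.0002 -1.    ]] [ 32.4588  16.7336  -1.6236  -0.0062 -71.671   58.9717] 0.38918096956657194
[0.5607 0.1653 0.0613 0.0276] 1.413471977659846 32325
[0.5604 0.1653 0.0611 0.0279] 1.4492007425485076 32662
```

```bash
cat >> h.py <<'E'
def overlay(pic,P,p,kind,fn):
    R=Rz(p[3])@(RT if kind=='seat' else np.eye(3)); a=np.linspace(0,2*np.pi,60); k=a*0
    if kind=='seat':
        sq=np.array([[1,1],[1,-1],[-1,-1],[-1,1],[1,1]])
        L=[np.c_[-35+12*np.cos(a),42+12*np.sin(a),k+8.7],np.c_[-35+17*np.cos(a),42+17*np.sin(a),k+8.7],np.c_[55+16*np.cos(a),16*np.sin(a),k],
           np.c_[-35+18*sq[:,0],-42+18*sq[:,1],0*sq[:,0]+8.7],np.c_[75*sq[:,0],70*sq[:,1],0*sq[:,0]-5.3],np.c_[[-35,-35],[-60,-24],[-3.3,-3.3]]]
    else:
        T=np.array([[-52,-56],[-18,-56],[-18,-17],[70,-17],[70,17],[-18,17],[-18,56],[-52,56],[-52,-56]]); B=np.array([[25,6],[25,-6],[-25,-6],[-25,6],[25,6]])
        L=[np.c_[T,T[:,0]*0+30],np.c_[B,B[:,0]*0+76]]
    c=get_calibration('wrist'); s=sense(); M=np.array(c['mount']); f=210/np.tan(np.radians(c['fov_y'])/2)
    im=pic[:,:,::-1].copy()
    for l in L:
        w=l/1e3@R.T+p[:3]; q=(w-np.array(s['tcp_pos']))@np.array(s['ee_rot']); q=(q-M[:3,3])@M[:3,:3]
        uv=np.c_[f*q[:,0]/q[:,2]+c['cx'],f*q[:,1]/q[:,2]+c['cy']]
        cv2.polylines(im,[np.int32(np.round(uv*16))],False,(0,255,255),1,cv2.LINE_AA,4)
    cv2.imwrite(fn,cv2.resize(im,(800,600)))
E
python3 - <<'E'
from h import *
z=np.load('wseat.npz'); overlay(z['pic'],z['P'],np.array([.5605,.1653,.061,.0277]),'seat','pics/o1.png')
E
```

```text
(no output)
```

View pics/o1.png

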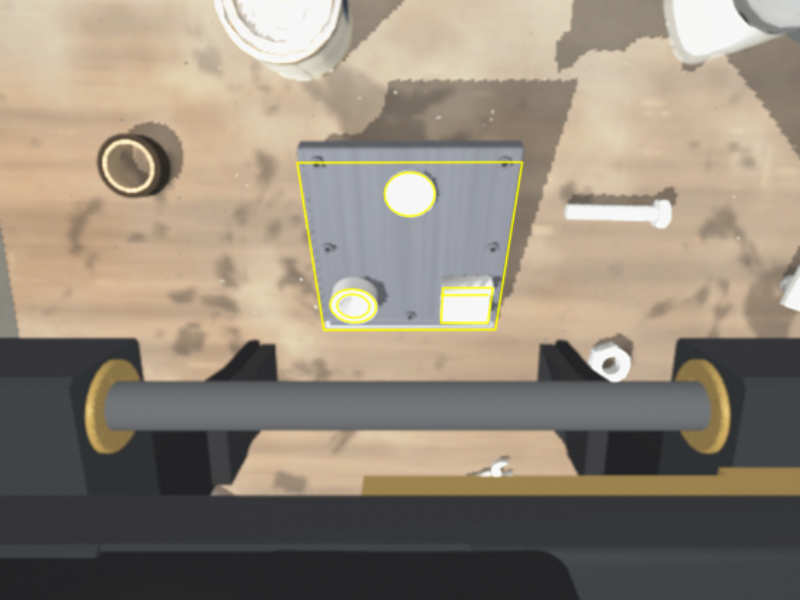

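Emit:
{"method": "arm_command", "body": {
  "rows": [
    {"travel":[-0.5,37.0,0],"roll":17.8,"fingers":100},
    {"travel":[-0.5,37.0,0],"roll":17.8,"fingers":100},
    {"travel":[-0.5,37.0,0],"roll":17.8,"fingers":100},
    {"travel":[-0.5,37.0,0],"roll":17.8,"fingers":100},
    {"travel":[-0.5,37.0,0],"roll":17.8,"fingers":100},
    {"travel":[-0.5,37.0,0],"roll":17.8,"fingers":100},
    {"travel":[-0.5,37.0,0],"roll":17.8,"fingers":100},
    {"travel":[-0.5,37.0,0],"roll":17.8,"fingers":100},
    {"travel":[-0.5,37.0,0],"roll":17.8,"fingers":100},
    {"travel":[-0.5,37.0,0],"roll":17.8,"fingers":100}
  ]
}}

```text
time_s: 3.25
tcp_pos: [0.5651, -0.2034, 0.2514]
ee_rot: [[0.959, -0.283, -0.001], [-0.283, -0.959, 0.0], [-0.001, -0.0, -1.0]]
wrist_force: [-0.2, 0.3, -0.6]
gripper_width: 0.998
```

```bash
python3 - <<'E'
from h import *
np.set_printoptions(precision=4,suppress=True)
s=sense();print(s['time_s'],s['tcp_pos'],np.array(s['ee_rot']),s['joints'],np.abs(s['joint_velocities']).max())
pic,d,P=cloud('wrist'); np.savez('wplate.npz',pic=pic,P=P)
for g in [[.565,-.2026,0,-.286],[.56,-.198,0,-.25]]: r=fit(P,'plate',g);print(*r)
overlay(pic,P,r[0],'plate','pics/o2.png')
p=r[0]; R=np.array(s['ee_rot'])
tgt=np.array([p[0],p[1],p[2]+.057-.008])
print('tool delta cm',(tgt-s['tcp_pos'])@R*100,'toolx yaw',np.degrees(np.arctan2(R[1,0],R[0,0])),'plate yaw',np.degrees(p[3]))
E
```

```text
3.25 [ 0.5651 -0.2034  0.2514] [[ 0.9592 -0.2828 -0.0005]
 [-0.2828 -0.9592  0.0003]
 [-0.0006 -0.0001 -1.    ]] [ -4.3719  18.2908   0.5891  -0.0149 -72.3284  77.9482] 1.4432816874645134
[ 0.5612 -0.1999  0.0008 -0.2856] 0.19315702080659714 32436
[ 0.5612 -0.1999  0.0008 -0.2861] 0.19685816715387805 31824
tool delta cm [-0.4606 -0.2188 20.1627] toolx yaw -16.428227945588038 plate yaw -16.392704197328126
```

View pics/o2.png

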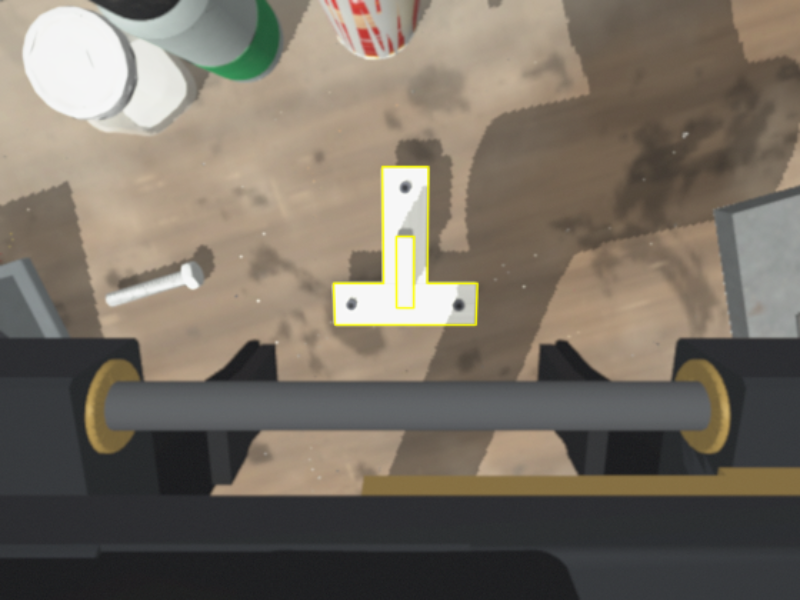

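Emit:
{"method": "arm_command", "body": {
  "rows": [
    {"travel":[-0.46,-0.22,5],"roll":0,"fingers":100},
    {"travel":[-0.46,-0.22,10],"roll":0,"fingers":100},
    {"travel":[-0.46,-0.22,14],"roll":0,"fingers":100},
    {"travel":[-0.46,-0.22,17],"roll":0,"fingers":100},
    {"travel":[-0.46,-0.22,19],"roll":0,"fingers":100},
    {"travel":[-0.46,-0.22,20.1],"roll":0,"fingers":100},
    {"travel":[-0.46,-0.22,20.1],"roll":0,"fingers":60},
    {"travel":[-0.46,-0.22,20.1],"roll":0,"fingers":30},
    {"travel":[-0.46,-0.22,20.1],"roll":0,"fingers":0},
    {"travel":[-0.46,-0.22,20.1],"roll":0,"fingers":0}
  ]
}}

```text
time_s: 4.3
tcp_pos: [0.5621, -0.2004, 0.0522]
ee_rot: [[0.959, -0.282, 0.003], [-0.282, -0.959, -0.0], [0.003, -0.0, -1.0]]
wrist_force: [-0.3, -0.4, 0.7]
gripper_width: 0.721
```

Emit:
{"method": "arm_command", "body": {
  "rows": [
    {"travel":[0,0,0],"roll":0,"fingers":0},
    {"travel":[0,0,0],"roll":0,"fingers":0},
    {"travel":[0,0,0],"roll":0,"fingers":0},
    {"travel":[0,0,0],"roll":0,"fingers":0},
    {"travel":[0,0,0],"roll":0,"fingers":0}
  ]
}}

```text
time_s: 4.8
tcp_pos: [0.5612, -0.2004, 0.0507]
ee_rot: [[0.959, -0.283, -0.0], [-0.283, -0.959, 0.0], [-0.0, 0.0, -1.0]]
wrist_force: [-0.1, 0.2, 0.0]
gripper_width: 0.267
```

Emit:
{"method": "arm_command", "body": {
  "rows": [
    {"travel":[0,0,0],"roll":0,"fingers":0},
    {"travel":[0,0,0],"roll":0,"fingers":0},
    {"travel":[0,0,0],"roll":0,"fingers":0},
    {"travel":[0,0,0],"roll":0,"fingers":0},
    {"travel":[0,0,0],"roll":0,"fingers":0}
  ]
}}

```text
time_s: 5.3
tcp_pos: [0.5612, -0.2004, 0.0507]
ee_rot: [[0.959, -0.282, -0.0], [-0.282, -0.959, -0.0], [-0.0, 0.0, -1.0]]
wrist_force: [0.1, 0.7, -0.0]
gripper_width: 0.14
```

Emit:
{"method": "arm_command", "body": {
  "rows": [
    {"travel":[0,0,-1],"roll":0,"fingers":0},
    {"travel":[0,0,-3],"roll":0,"fingers":0},
    {"travel":[0,0,-6],"roll":0,"fingers":0},
    {"travel":[0,0,-10],"roll":0,"fingers":0},
    {"travel":[0,0,-13],"roll":0,"fingers":0},
    {"travel":[0,0,-15],"roll":0,"fingers":0},
    {"travel":[0,0,-16],"roll":0,"fingers":0},
    {"travel":[0,0,-16],"roll":0,"fingers":0},
    {"travel":[0,0,-16],"roll":0,"fingers":0}
  ]
}}

```text
time_s: 6.2
tcp_pos: [0.5603, -0.2, 0.2093]
ee_rot: [[0.959, -0.283, -0.003], [-0.283, -0.959, 0.001], [-0.003, -0.0, -1.0]]
wrist_force: [-0.3, -0.9, -3.6]
gripper_width: 0.135
```

```bash
python3 - <<'E'
from h import *
np.set_printoptions(precision=4,suppress=True)
s=sense();print(s['time_s'],s['tcp_pos'],s['wrist_force'],s['moment'],s['gripper_width'])
pic,d,P=cloud('wrist'); cv2.imwrite('pics/w3.png',pic[:,:,::-1])
R=np.array(s['ee_rot']); q=(P-s['tcp_pos'])@R*1e3   # tool coords mm
# plate top on stem beyond the rib: tool x 30..68, |y|<12 ; bar
for a,b,y0,y1 in [(30,68,-14,14),(-50,-20,20,50),(-50,-20,-50,-20)]:
    m=(q[...,0]>a)&(q[...,0]<b)&(q[...,1]>y0)&(q[...,1]<y1)&(abs(q[...,2])<60)
    Q=q[m]; 
    if len(Q)>20:
        A=np.c_[Q[:,:2],np.ones(len(Q))]; k=np.linalg.lstsq(A,Q[:,2],rcond=None)[0]; print(len(Q),np.median(Q,0),k)
E
```

```text
6.2 [ 0.5603 -0.2     0.2093] [-0.2529 -0.8757 -3.5753] [-0.0564  0.0177 -0.0028] 0.13512634925258651
3824 [49.8262  0.2007 19.7802] [-0.0137 -0.0009 20.2219]
```

Emit:
{"method": "arm_command", "body": {
  "rows": [
    {"travel":[-0.4,-1.4,0],"roll":-1,"fingers":0},
    {"travel":[-1.4,-4.6,0],"roll":-3,"fingers":0},
    {"travel":[-2.7,-8.7,0],"roll":-5,"fingers":0},
    {"travel":[-4.0,-13,0],"roll":-7,"fingers":0},
    {"travel":[-5.4,-17.4,0],"roll":-9,"fingers":0},
    {"travel":[-6.7,-21.7,0],"roll":-12,"fingers":0},
    {"travel":[-8.0,-26,0],"roll":-14,"fingers":0},
    {"travel":[-9.3,-30,0.5],"roll":-16,"fingers":0},
    {"travel":[-10.3,-33.3,1.5],"roll":-17.5,"fingers":0},
    {"travel":[-10.78,-34.9,2.5],"roll":-18,"fingers":0}
  ]
}}

```text
time_s: 7.25
tcp_pos: [0.5555, 0.1681, 0.1843]
ee_rot: [[0.999, 0.032, -0.001], [0.032, -0.999, -0.0], [-0.001, 0.0, -1.0]]
wrist_force: [-0.3, -0.5, -3.3]
gripper_width: 0.138
```

Emit:
{"method": "arm_command", "body": {
  "rows": [
    {"travel":[0,0,0.5],"roll":0,"fingers":0},
    {"travel":[0,0,1],"roll":0,"fingers":0},
    {"travel":[0,0,1.4],"roll":0,"fingers":0},
    {"travel":[0,0,1.4],"roll":0,"fingers":0},
    {"travel":[0,0,1.4],"roll":0,"fingers":0}
  ]
}}

```text
time_s: 7.75
tcp_pos: [0.5566, 0.1639, 0.172]
ee_rot: [[1.0, 0.026, 0.0], [0.026, -1.0, 0.0], [0.0, -0.0, -1.0]]
wrist_force: [0.5, -0.5, -2.3]
gripper_width: 0.131
```

```bash
cat >> h.py <<'E'
S=np.array([.5605,.1653,.061]); SY=.0277
def tilt(s,q):
    """nose-up angle of plate and stem centre line from stem top in tool coords"""
    m=(q[...,0]>30)&(q[...,0]<75)&(abs(q[...,1])<13)&(abs(q[...,2]-5)<45)
    Q=q[m]; g=None
    k=np.polyfit(Q[:,0],Q[:,2],1)
    for _ in range(6):
        r=abs(Q[:,2]-np.polyval(k,Q[:,0])); Q2=Q[r<max(2,np.median(r)*1.5)]; k=np.polyfit(Q2[:,0],Q2[:,2],1)
    return -np.degrees(np.arctan(k[0])),k,len(Q2)
def look(fn=None):
    np.set_printoptions(precision=4,suppress=True)
    s=sense(); pic,d,P=cloud('wrist'); R=np.array(s['ee_rot']); q=(P-s['tcp_pos'])@R*1e3
    th,k,n=tilt(s,q); print('t',s['time_s'],'tcp',np.array(s['tcp_pos']),'F',np.array(s['wrist_force']),'M',np.array(s['moment']),'g',s['gripper_width'])
    print('tilt',th,k,n,'yaw tool',np.degrees(np.arctan2(R[1,0],R[0,0])))
    # measured edges: stem end and lateral middle of stem
    z=np.polyval(k,q[...,0]); m=(abs(q[...,2]-z)<2.5)&(q[...,0]>28)&(q[...,0]<95)&(abs(q[...,1])<25)
    Q=q[m]; print('stem end x',np.percentile(Q[:,0],99.5),'y edges',np.percentile(Q[:,1],[1,99]))
    o=Rz(SY).T@(np.array(s['tcp_pos'])-S); print('tcp u,v,w mm',o*1e3)
    if fn: cv2.imwrite(fn,pic[:,:,::-1])
    return s,q,pic
E
python3 -c "
from h import *
look('pics/w4.png')"
```

```text
t 7.75 tcp [0.5566 0.1639 0.172 ] F [ 0.4747 -0.4592 -2.2662] M [-0.0626 -0.0379 -0.0284] g 0.1305575818484036
tilt 0.00374627851643084 [-0.0001 19.8468] 3444 yaw tool 1.5114708515216135
stem end x 69.71443151347786 y edges [-16.277   16.7482]
tcp u,v,w mm [ -3.8958  -1.2861 111.0386]
```

Emit:
{"method": "arm_command", "body": {
  "rows": [
    {"travel":[-0.1,-0.13,0.8],"roll":0,"fingers":0},
    {"travel":[-0.1,-0.13,1.6],"roll":0,"fingers":0},
    {"travel":[-0.1,-0.13,2.2],"roll":0,"fingers":0},
    {"travel":[-0.1,-0.13,2.6],"roll":0,"fingers":0},
    {"travel":[-0.1,-0.13,2.9],"roll":0,"fingers":0},
    {"travel":[-0.1,-0.13,3.0],"roll":0,"fingers":0},
    {"travel":[-0.1,-0.13,3.0],"roll":0,"fingers":0}
  ]
}}

```text
time_s: 8.5
tcp_pos: [0.5554, 0.1662, 0.1417]
ee_rot: [[1.0, 0.028, 0.0], [0.028, -1.0, -0.0], [0.0, 0.0, -1.0]]
wrist_force: [0.5, -0.2, -3.5]
gripper_width: 0.134
```

```bash
python3 -c "
from h import *
look('pics/w5.png')"
```

```text
t 8.5 tcp [0.5554 0.1662 0.1417] F [ 0.4601 -0.1771 -3.4536] M [-0.0938 -0.0243  0.0183] g 0.1344749489492322
tilt -0.08782678165832505 [ 0.0015 19.7521] 3446 yaw tool 1.6000651181172265
stem end x 69.71247336135137 y edges [-16.2639  16.7947]
tcp u,v,w mm [-5.0587  0.9907 80.7037]
```

Emit:
{"method": "arm_command", "body": {
  "rows": [
    {"travel":[0,0.08,0.15],"roll":0,"fingers":0},
    {"travel":[0,0.08,0.3],"roll":0,"fingers":0},
    {"travel":[-0.15,0.08,0.47],"roll":0,"fingers":0},
    {"travel":[-0.33,0.08,0.67],"roll":0,"fingers":0},
    {"travel":[-0.51,0.08,0.86],"roll":0,"fingers":0},
    {"travel":[-0.67,0.08,1.06],"roll":0,"fingers":0},
    {"travel":[-0.83,0.08,1.26],"roll":0,"fingers":0},
    {"travel":[-0.98,0.08,1.45],"roll":0,"fingers":0},
    {"travel":[-0.98,0.08,1.45],"roll":0,"fingers":0}
  ]
}}

```text
time_s: 9.45
tcp_pos: [0.5444, 0.1649, 0.1271]
ee_rot: [[1.0, 0.028, -0.002], [0.028, -1.0, -0.001], [-0.002, 0.0, -1.0]]
wrist_force: [-4.2, 0.5, 5.8]
gripper_width: 0.137
```

```bash
python3 -c "
from h import *
look('pics/w6.png')"
```

```text
t 9.45 tcp [0.5444 0.1649 0.1271] F [-4.2376  0.5276  5.7781] M [0.0465 1.268  0.0523] g 0.13689447216099904
tilt 9.534518143372123 [-0.168  20.2938] 4254 yaw tool 1.6012147507718364
stem end x 75.24162875907409 y edges [-16.4414  16.604 ]
tcp u,v,w mm [-16.1157   0.0162  66.1461]
```

Emit:
{"method": "arm_command", "body": {
  "rows": [
    {"travel":[-0.08,0,0.2],"roll":0,"fingers":0},
    {"travel":[-0.18,0,0.4],"roll":0,"fingers":0},
    {"travel":[-0.3,0,0.6],"roll":0,"fingers":0},
    {"travel":[-0.42,0,0.8],"roll":0,"fingers":0},
    {"travel":[-0.54,0,1.0],"roll":0,"fingers":0},
    {"travel":[-0.64,0,1.2],"roll":0,"fingers":0},
    {"travel":[-0.74,0,1.36],"roll":0,"fingers":0},
    {"travel":[-0.84,0,1.52],"roll":0,"fingers":0},
    {"travel":[-0.84,0,1.52],"roll":0,"fingers":0}
  ]
}}

```text
time_s: 10.4
tcp_pos: [0.5348, 0.1643, 0.1114]
ee_rot: [[1.0, 0.028, -0.005], [0.028, -1.0, -0.001], [-0.005, 0.001, -1.0]]
wrist_force: [-6.2, 1.3, 5.6]
gripper_width: 0.136
```

```bash
python3 -c "
from h import *
s,q,pic=look()
cv2.imwrite('pics/w7.png',pic[:,:,::-1])"
```

```text
t 10.4 tcp [0.5348 0.1643 0.1114] F [-6.166   1.2934  5.5638] M [0.2734 1.9933 0.0929] g 0.1359805180568937
tilt 22.05667706382342 [-0.4052 22.1738] 4457 yaw tool 1.5859837642376868
stem end x 78.40046138962153 y edges [-16.6321  16.4647]
tcp u,v,w mm [-25.6988  -0.2756  50.3959]
```

View pics/w7.png

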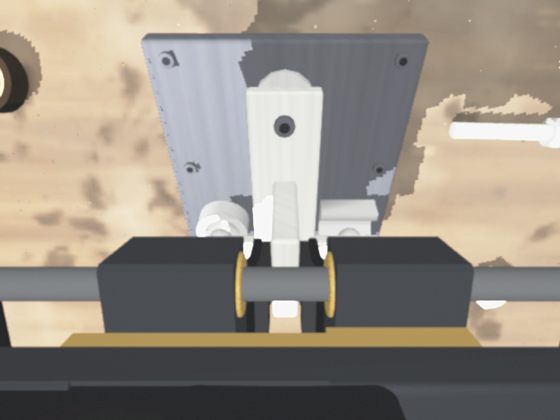

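```bash
cat >> h.py <<'E'
def foot(px=(284,125),win=22):
    s,q,pic=look(); g=pic.mean(2)
    u0,v0=px; w=g[v0-win:v0+win,u0-win:u0+win]; m=(w<130).astype(np.uint8)
    n,l,st,ce=cv2.connectedComponentsWithStats(m); i=min(range(1,n),key=lambda i:np.hypot(*(ce[i]-win))+(0 if st[i,4]>40 else 99)); u,v=ce[i]+[u0-win,v0-win]
    c=get_calibration('wrist'); f=210/np.tan(np.radians(c['fov_y'])/2); M=np.array(c['mount'])
    th,k,_=tilt(s,q); d=M[:3,:3]@np.array([(u-c['cx'])/f,(v-c['cy'])/f,1]); o=M[:3,3]
    # plane z=k0*x+k1 (mm)
    a=(k[0]*o[0]+k[1]/1e3-o[2])/(d[2]-k[0]*d[0]); X=o+a*d
    nrm=np.array([-k[0],0,1]); nrm/=np.linalg.norm(nrm); F=X+nrm*.022
    W=np.array(s['ee_rot'])@F+s['tcp_pos']; print('hole px',u,v,st[i,4],'tool',X*1e3,'foot in seat mm',(Rz(SY)@RT).T@(W-S)*1e3,'want 55 0 8')
E
python3 -c "
from h import *
foot()"
```

```text
t 10.45 tcp [0.5348 0.1643 0.1114] F [-6.9892  1.1253  4.6043] M [0.2393 1.9731 0.0418] g 0.13150185943460554
tilt 22.029085878627214 [-0.4046 22.1479] 4458 yaw tool 1.5847235789707455
stem end x 78.39924365059765 y edges [-16.6045  16.4691]
tcp u,v,w mm [-25.6983  -0.2849  50.404 ]
hole px 284.06666666666666 125.9060606060606 330 tool [62.9802  0.0665 -3.335 ] foot in seat mm [55.6189 -0.3768  7.7957] want 55 0 8
```

Emit:
{"method": "arm_command", "body": {
  "rows": [
    {"travel":[-0.05,-0.02,0.12],"roll":0,"fingers":0},
    {"travel":[-0.1,-0.03,0.24],"roll":0,"fingers":0},
    {"travel":[-0.15,-0.03,0.36],"roll":0,"fingers":0},
    {"travel":[-0.19,-0.03,0.48],"roll":0,"fingers":0},
    {"travel":[-0.22,-0.03,0.58],"roll":0,"fingers":0},
    {"travel":[-0.25,-0.03,0.68],"roll":0,"fingers":0},
    {"travel":[-0.27,-0.03,0.77],"roll":0,"fingers":0},
    {"travel":[-0.27,-0.03,0.8],"roll":0,"fingers":0},
    {"travel":[-0.27,-0.03,0.8],"roll":0,"fingers":0}
  ]
}}

```text
time_s: 11.4
tcp_pos: [0.5317, 0.1645, 0.1044]
ee_rot: [[1.0, 0.028, -0.005], [0.028, -1.0, -0.002], [-0.005, 0.002, -1.0]]
wrist_force: [-11.3, 1.7, 11.4]
gripper_width: 0.132
```

```bash
python3 -c "
from h import *
foot()"
```

```text
t 11.4 tcp [0.5317 0.1645 0.1044] F [-11.3485   1.7039  11.4242] M [0.2596 2.9679 0.0417] g 0.1323651264988065
tilt 27.33977695894094 [-0.517  23.7683] 4606 yaw tool 1.5903536827643452
stem end x 78.7272640387164 y edges [-16.406   16.7038]
tcp u,v,w mm [-28.797    0.0361  43.3739]
hole px 284.6160458452722 125.20916905444126 349 tool [63.4718  0.3223 -9.0478] foot in seat mm [54.7363 -0.2978  7.6857] want 55 0 8
```

Emit:
{"method": "arm_command", "body": {
  "rows": [
    {"travel":[-0.02,0,0.06],"roll":0,"fingers":0},
    {"travel":[-0.04,0,0.12],"roll":0,"fingers":0},
    {"travel":[-0.05,0,0.17],"roll":0,"fingers":0},
    {"travel":[-0.05,0,0.2],"roll":0,"fingers":0},
    {"travel":[-0.05,0,0.2],"roll":0,"fingers":0}
  ]
}}

```text
time_s: 11.95
tcp_pos: [0.5316, 0.1646, 0.104]
ee_rot: [[1.0, 0.028, -0.004], [0.028, -1.0, -0.002], [-0.004, 0.001, -1.0]]
wrist_force: [-13.2, 1.4, 19.0]
gripper_width: 0.136
```

```bash
python3 -c "
from h import *
foot()"
```

```text
t 11.95 tcp [0.5316 0.1646 0.104 ] F [-13.2125   1.4309  19.0049] M [ 0.2258  3.6951 -0.0264] g 0.13580078696965425
tilt 27.383909184906557 [-0.518  23.7199] 4601 yaw tool 1.6265677260792282
stem end x 78.74381547384478 y edges [-16.3261  16.7732]
tcp u,v,w mm [-28.8999   0.1481  43.0427]
hole px 284.79387186629526 125.24233983286908 359 tool [63.4621  0.4014 -9.1531] foot in seat mm [54.6118 -0.217   7.6248] want 55 0 8
```

Emit:
{"method": "arm_command", "body": {
  "rows": [
    {"travel":[0.06,0,-0.15],"roll":0,"fingers":0},
    {"travel":[0.1,0,-0.25],"roll":0,"fingers":0},
    {"travel":[0.1,0,-0.25],"roll":0,"fingers":18},
    {"travel":[0.1,0,-0.25],"roll":0,"fingers":24},
    {"travel":[0.1,0,-0.25],"roll":0,"fingers":35},
    {"travel":[0.1,0,-0.25],"roll":0,"fingers":50},
    {"travel":[0.1,0,-0.25],"roll":0,"fingers":60}
  ]
}}

```text
time_s: 12.7
tcp_pos: [0.5352, 0.165, 0.1043]
ee_rot: [[1.0, 0.028, -0.0], [0.028, -1.0, -0.0], [-0.0, 0.0, -1.0]]
wrist_force: [0.0, -0.6, -0.0]
gripper_width: 0.427
```

```bash
python3 -c "
from h import *
foot()"
```

```text
t 12.7 tcp [0.5352 0.165  0.1043] F [ 0.0348 -0.5608 -0.0012] M [-0.0962 -0.0512 -0.0101] g 0.42672336392039834
tilt 27.692797339738583 [-0.5249 22.3024] 4678 yaw tool 1.5819887382997395
stem end x 73.59708936288295 y edges [-15.9431  17.1295]
tcp u,v,w mm [-25.3451   0.3797  43.2944]
hole px 285.63905325443784 137.01183431952663 338 tool [58.2935  0.7778 -8.293 ] foot in seat mm [53.19   -0.4056  8.0777] want 55 0 8
```

Emit:
{"method": "arm_command", "body": {
  "rows": [
    {"travel":[0,0,0],"roll":0,"fingers":60},
    {"travel":[0,0,-1],"roll":0,"fingers":60},
    {"travel":[0,0,-3],"roll":0,"fingers":60},
    {"travel":[0,0,-6],"roll":0,"fingers":60},
    {"travel":[0,0,-10],"roll":0,"fingers":100},
    {"travel":[2.5,-0.2,-13.5],"roll":0,"fingers":100},
    {"travel":[2.5,-0.2,-14.7],"roll":0,"fingers":100},
    {"travel":[2.5,-0.2,-14.7],"roll":0,"fingers":100},
    {"travel":[2.5,-0.2,-14.7],"roll":0,"fingers":100}
  ]
}}

```text
time_s: 13.65
tcp_pos: [0.5588, 0.1674, 0.2505]
ee_rot: [[1.0, 0.027, -0.002], [0.027, -1.0, -0.0], [-0.002, 0.0, -1.0]]
wrist_force: [-0.2, -0.2, -0.6]
gripper_width: 0.949
```

```bash
cat >> h.py <<'E'
def fitp(P,p0):
    """plate pose in seat frame: 6 dof x,y,z mm, small rotations deg, fit h_plate"""
    from scipy.spatial.transform import Rotation as Ro
    R0=Rz(SY)@RT; P=P.reshape(-1,3); P=P[np.isfinite(P).all(1)]; Q=(P-S)@R0*1e3
    Q=Q[(abs(Q[:,0])<100)&(abs(Q[:,1])<75)&(Q[:,2]>15)&(Q[:,2]<85)]
    def f(v):
        q=(Q-v[:3])@Ro.from_euler('xyz',v[3:],degrees=True).as_matrix(); h=h_plate(q[:,0],q[:,1])
        return np.minimum(np.where(np.isnan(h),5,abs(q[:,2]-np.nan_to_num(h))),5).mean()
    x=np.array(p0,float)
    for k in range(3):
        m=minimize(f,x,method='Nelder-Mead',options=dict(initial_simplex=np.vstack([x,x+np.diag([3,3,2,2,2,2.])]),maxiter=1500,xatol=.01,fatol=1e-5)); x=m.x
    Rm=Ro.from_euler('xyz',x[3:],degrees=True).as_matrix()
    print('plate in seat',x,m.fun,len(Q))
    for n,a in [('cone',[-35,42,8]),('groove',[-35,-42,8]),('flat',[55,0,8])]: print(n,'err mm',Rm@a+x[:3]-a)
E
python3 -c "
from h import *
s=sense();print(s['time_s'],s['tcp_pos'],s['gripper_width'],s['wrist_force'])
np.set_printoptions(precision=3,suppress=True)
pic,d,P=cloud('wrist'); np.savez('wend.npz',P=P); fitp(P,[0]*6)
cv2.imwrite('pics/w8.png',pic[:,:,::-1])"
```

```text
13.65 [0.55878031 0.16744476 0.25051977] 0.9489393063360673 [-0.23684401 -0.22455908 -0.64937528]
plate in seat [ 0.44   0.029 -0.051  0.107 -0.001 -0.049] 1.1936318158734018 6199
cone err mm [0.476 0.044 0.027]
groove err mm [ 0.404  0.044 -0.129]
flat err mm [ 0.44  -0.033 -0.051]
```

View pics/w8.png

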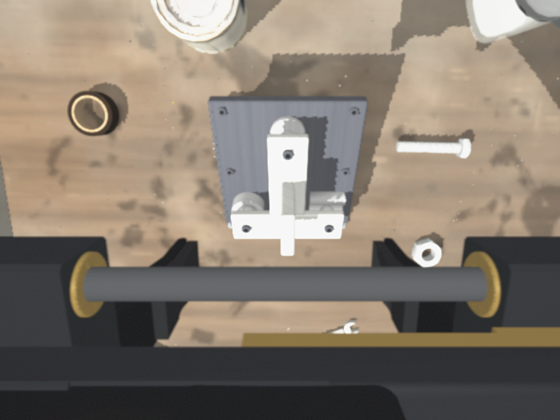

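The picture shows the plate on the stand, with its stem pointing uphill (288,155) and the cross bar over the cone and groove (245,228 and 330,228). The nut (427,250) and bolt (433,147) are undisturbed. The fit puts all three feet within 0.5 mm of their seats, so I'm handing the job in.

```bash
python3 -c "
from station import *
print(sense()['time_s'],finish_job())"
```

```text
the job is handed in; nothing more can be done
13.7 None
```

The plate is back on the stand with its stem uphill, let go, and the job was handed in at 13.7 s of the 35 s allowed.

- **How it was placed:** The tool cannot tilt, so I gripped the rib and carried the plate over level. I set the stem's foot on the flat pad, then moved the gripper so the plate turned about that foot until the other two feet seated. The force rose to about 23 N with no further motion. I then eased the load off, opened the fingers and backed up clear.
- **Last check:** A fit of the plate in the wrist camera's depth image put the three feet 0.4–0.5 mm from their seats, with the tilt within about 0.1°. The wrist force was near zero.
- **Nut and bolt:** They look undisturbed in the last picture. I did not measure their positions again.
- **Disagreement:** Just after letting go, a rougher close-range reading put the stem's foot about 1.8 mm downhill of its seat. That is still inside the 3 mm limit, and the fuller fit made afterwards did not confirm it.

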